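Close and lock the pacemaker's bay

ROBOT

A 7-joint arm with a two-finger parallel gripper is mounted at the origin on the work surface. World frame = base frame: x ahead of the robot, y to its left, z up, the work surface at z = 0. Lengths are in m, angles in rad, forces in N, time in s.
With the tool pointing down it reaches from about 0.425 to 0.875 m from the base axis. Payload 4.7 kg.
Tool frame: the origin (TCP) lies at the very end of the fingers, on their centre line; the grasp point (between the pads) lies 19 mm behind it; x points along the fingers, z is the direction in which the jaws open and shut, and the axes are right-handed (so a half turn about x gives the same grasp; the last joint's range is limited). The gripper opens to 87 mm and grips with 3 to 60 N. Pads are 19 mm wide; open, the fingers measure 117 mm over their backs; the gripper's body (75 mm by 190 mm) begins 51 mm behind the grasp point.
Start: joints at [-1.129, 0.321, -0.07, 1.45, 0.023, 1.371, -0.057], TCP at [0.27, 0.591, 0.223] pointing down, gripper open.
Joint ranges: [-2.86, 2.86], [-0.3, 2.09], [-1.38, 1.24], [0.06, 2.45], [-1.56, 4.7], [0.09, 2.05], [-2.69, 2.69]. Speed limits (rad/s): [2.57, 2.57, 3.14, 3.14, 3.14, 3.14, 3.14].

INTERFACE

Orientations are given as a unit quaternion [x, y, z, w].
In Python, from bench import manip, optics, hand_in gives the robot as it stands.
- The arm moves only by the tool apply_moves, never from a script. Its argument "increments" is a list of rows, each a list of 3 entries, a list of its own where there are three numbers: the finger opening in mm, from 0 to 87, then the shift along the world's x, y, z in mm, then the turn, a rotation vector about the world's x, y, z in degrees. A call has 1 to 8 rows; each row shifts and turns the commanded pose from where the row before left it; what a row does not reach is not made up. A row lasts 1/10 s, in which the tool goes at most 50 mm and 8.59 degrees, less where a joint would pass 70% of its speed; a pose out of reach is approached as far as the arm can. A call is refused whole if a number of a shift passes 50 or a number of a turn 8.59, either way. A call with a gripper value outside its range is refused whole. The fingers move at their own pace and stop on an object; "grip_force" is the grip in N (left out, the last holds). Time passes only in rows, so rows that do not move let the fingers close. It gives the time, the measured TCP pose, the force and the opening at its end, in the units of the state.
- manip.observe(): the state, without advancing time (a new reading comes with each control period).
- optics.snapshot(name): name is "side" or "top" or "wrist"; returns a dict with "img" (384x512x3 uint8, blue, green, red), "mtx" (3x3 intrinsics, pixels), "extrinsics" (4x4, takes a point from camera to world coordinates). Camera axes: x right, y up, looking along -z (the intrinsics and any distortion apply to the point x, -y, -z); pixel columns grow to the right and rows downward; lengths in m; the calibration is good to about 2 mm. The wrist camera is an equidistant fisheye: a pixel r from the principal point sees the ray r / f radians off the axis. A picture is of the moment at which its call begins. There is no depth.
- hand_in(): hands the job in, once; it reports no verdict.
The state is a dict: "time": time; "q": joint angles; "joint_velocities": joint speeds; "effort": joint torques, N m; "position": TCP position; "tool_rot": TCP orientation; "force": force on the tool from outside, world axes, zero at the start; "wrist_torque": the same for the moment, N m; "opening": finger opening in m.
Only numpy, scipy, OpenCV 4.12 (cv2) and the standard library are available. Lean on these libraries where they do the work, as an engineer would, in place of code of your own. Each camera call takes 0.05 s, during which the arm holds its last target.

TASK

In the white twin-bay inspection case, push the clear sliding cover fully shut over the bay that holds the metal pacemaker, then push the red stop fully across behind that cover so that it cannot slide back. Push with the fingertips only and pick nothing up; leave the other cover (over the bay with the white connector header) where it is, do not move the stop before the cover is shut, and do not disturb the parts in the bays or the things around the case. Finish clear of everything.

Things in the scene. Friction and masses are not known exactly. Their poses are not given: they have to be found in the camera images.
- case: white twin-bay case fixed to the bench, 200 (x) x 250 (y) x 30 mm high; origin at the centre of its underside. Its x axis points from its plain deck (the half nearer the robot, x -100 to +8 mm) to its two sunk bays (x 8 to 88 mm), its y axis to its left bay. Left bay centre (48, 70), right bay centre (48, -70) mm; each bay is 80 x 84 mm, its floor 10 mm above the bench. Yaw varies by up to 0.3 rad either way
- left_cover (a joint): travel in m of the left bay's cover along the case's +x, away from the robot: 0 fully open (parked on the deck), 0.090 fully shut against its end stop; it starts at 0 to 0.020. It slides with about 2 N of friction and stays where it is left
- right_cover (a joint): the same for the right bay's cover
- left_bar (a point): left cover's blue push bar, an upright bar along the case's y, 96 mm long, 10 mm thick, from 32 to 54 mm above the bench, at the cover's near end. The point is the middle of its near face (the face towards the robot, normal to the case's x), 43 mm above the bench. The rest of the cover is a clear sheet, 96 x 96 mm, top 38 mm above the bench, reaching from the bar away from the robot. Shut, the near face lies at case x = 0; the cover is centred on case y = +70 mm
- right_bar (a point): the same for the right cover, centred on case y = -70 mm
- stop (a joint): travel in m of the red stop across the deck along the case's y: 0 midway between the covers, +0.032 fully across behind the left cover, -0.032 fully across behind the right cover (end stops there). It starts within 0.005 of the middle, slides with about 2 N of friction and stays where it is left
- stop_post (a point): top centre of the red stop's upright post, 30 (case x) x 22 (case y) mm, its top 85 mm above the bench, on a foot 40 x 30 mm that is 10 mm thick on the deck. The post stands at case x = -29 mm
- pacemaker_center (a point): centre of the flat metal pacemaker, D-shaped, 44 x 46 x 7 mm, loose on the floor of one of the bays (either one)
- header_center (a point): centre of the white polymer connector header, 40 x 21 x 10 mm, loose on the floor of the other bay
- jar: squat glass specimen jar with black cap, 64 mm across, 60 mm high, beside the case; origin under its centre
- spray: white bottle with blue cap, 44 mm across, 85 mm high, beside the case; origin under its centre
- driver: screwdriver with red handle, 160 mm long, lying on the bench; origin under it
- cup: steel cup, 64 mm across, 45 mm high; origin under its centre
- calipers: steel calipers, 190 x 60 x 8 mm, lying on the bench; origin under its beam
There are look-alikes about, which are no part of the job. Of the things that look like the part that bears pacemaker_center, the smaller one is meant. What is shaped like the spray but green is not meant.

How it is judged:
By the outcome, as a careful person would: the job done as asked, in the order asked, and still so for the second after the job is handed in, with the robot touching nothing.
It also fails if it takes over 48 s, if anything falls off the work surface, if the arm or the gripper's body presses on something with over 40 N, if the wrist force passes 120 N, or if a joint passes its speed limit or range.

## Working session

There is one attempt and no reset: what is moved stays moved. The work goes in short steps, Python scripts to look and compute and a tool call to move; the robot and the scene stay as the last step left them, time stands still between calls to the robot, and variables do not carry over. Pictures are saved under pics/ and viewed, and the job is handed in when it is done.

Besides the shell and the picture viewer there is one more tool, called after "Call:" as name(argument=value, ...), one argument or row to a line, values as JSON. apply_moves: Moves the arm, as the interface text tells. Its arguments: {"type":"object","properties":{"increments":{"type":"array","items":{"type":"array"}},"grip_force":{"type":"number"}},"required":["increments"]}

```bash
ls; mkdir -p pics; python3 - <<'E'
from bench import manip, optics
import cv2,pickle
d={}
for n in ["top","side","wrist"]:
    s=optics.snapshot(n); d[n]=s; cv2.imwrite(f"pics/{n}0.png",s["img"])
    print(n,s["mtx"],s["extrinsics"],[k for k in s])
pickle.dump(d,open("d0.pkl","wb"))
o=manip.observe();print(o)
E
```

```text
pics
top [[381.80705049   0.         260.75914068]
 [  0.         381.80705049 193.00106745]
 [  0.           0.           1.        ]] [[ 7.85694629e-03  9.94606128e-01 -1.03425911e-01  4.76707021e-01]
 [-9.99968680e-01  7.71631797e-03 -1.75974351e-03 -1.61651266e-02]
 [-9.52184464e-04  1.03436498e-01  9.94635604e-01  1.11731499e+00]
 [ 0.00000000e+00  0.00000000e+00  0.00000000e+00  1.00000000e+00]] ['img', 'mtx', 'extrinsics']
side [[350.6575924    0.         252.33941903]
 [  0.         350.6575924  190.16254356]
 [  0.           0.           1.        ]] [[ 0.93007141  0.21598217 -0.29718491  0.26723602]
 [-0.36727419  0.56593482 -0.73812428 -0.82783837]
 [ 0.00876561  0.79565664  0.60568447  0.7926772 ]
 [ 0.          0.          0.          1.        ]] ['img', 'mtx', 'extrinsics']
wrist [[297.31863964   0.         256.67905131]
 [  0.         297.31863964 192.12889816]
 [  0.           0.           1.        ]] [[ 0.41484665 -0.88152304 -0.22543156  0.20728683]
 [ 0.90989065  0.40160681  0.10397585  0.61888448]
 [-0.00112226 -0.2482521   0.96869481  0.38133205]
 [ 0.          0.          0.          1.        ]] ['img', 'mtx', 'extrinsics']
{'time': 0.15, 'q': array([-1.12890255,  0.32165273, -0.07012143,  1.45140571,  0.02258893,
        1.37080679, -0.05688562]), 'joint_velocities': array([-0.00153774, -0.00219844, -0.00058118, -0.00466028,  0.00145632,
        0.00134072, -0.00025804]), 'effort': array([-8.06852483e-06, -4.91798830e+01, -4.04684795e-01, -3.12874317e+01,
       -6.39557932e-02,  4.06083860e-02,  9.12174187e-05]), 'position': array([0.26950253, 0.59102686, 0.22170756]), 'tool_rot': array([-0.38279507,  0.59515536,  0.38218886,  0.59429766]), 'force': array([ 0.73805844, -0.08732169, -0.23859192]), 'wrist_torque': array([ 0.03764802, -0.0238341 , -0.00063539]), 'opening': 0.08715397549940486}
```

```bash
python3 - <<'E'
import cv2
im=cv2.imread("pics/top0.png"); cv2.imwrite("pics/top0b.png",cv2.resize(im,None,fx=1.5,fy=1.5,interpolation=cv2.INTER_CUBIC))
im=cv2.imread("pics/side0.png"); cv2.imwrite("pics/side0b.png",cv2.resize(im,None,fx=1.5,fy=1.5,interpolation=cv2.INTER_CUBIC))
E
```

```text
(no output)
```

View pics/top0b.png

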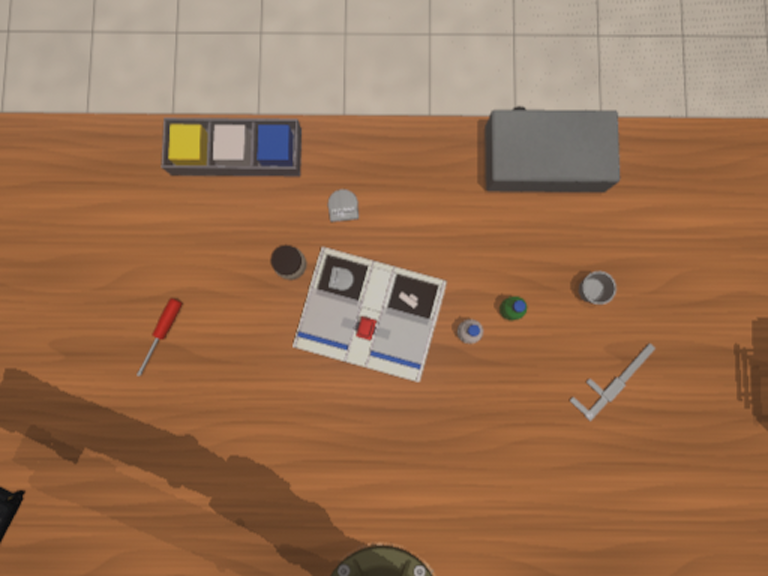

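View pics/side0b.png

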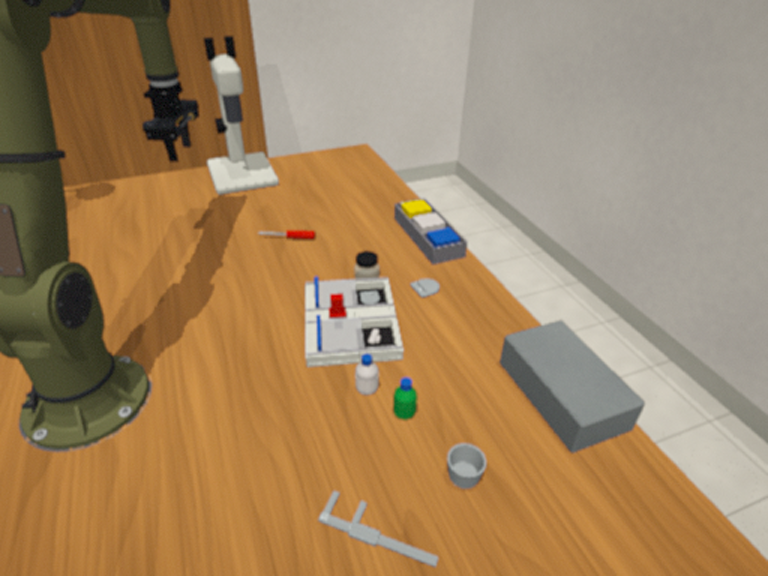

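The metal pacemaker (D shape) is in the left bay at about (342,278) in the enlarged top view. The header is in the right bay, and a larger look-alike pacemaker lies on the bench. Next I'll measure the case from a crop.

```bash
python3 - <<'E'
import cv2
im=cv2.imread("pics/top0.png"); c=im[155:265,185:305]
cv2.imwrite("pics/crop0.png",cv2.resize(c,None,fx=5,fy=5,interpolation=cv2.INTER_CUBIC))
im=cv2.imread("pics/side0.png"); c=im[175:250,190:280]
cv2.imwrite("pics/crops0.png",cv2.resize(c,None,fx=7,fy=7,interpolation=cv2.INTER_CUBIC))
E
```

```text
(no output)
```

View pics/crop0.png

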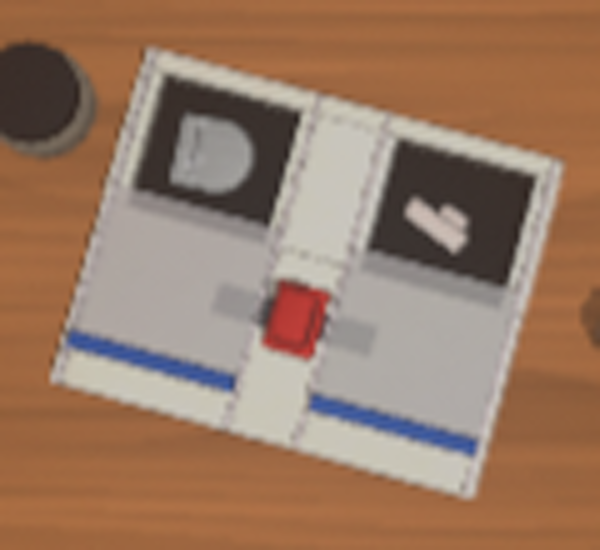

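View pics/crops0.png

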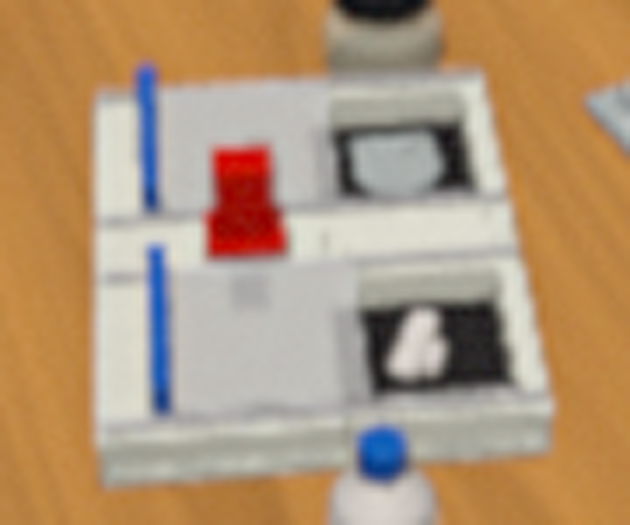

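```bash
cat > h.py <<'E'
import numpy as np, pickle
from scipy.optimize import least_squares
def ray(s,uv,z):
    K=s["mtx"];T=s["extrinsics"]
    d=np.array([(uv[0]-K[0,2])/K[0,0],-(uv[1]-K[1,2])/K[1,1],-1.]);d=T[:3,:3]@d
    return T[:3,3]+d*(z-T[2,3])/d[2]
def proj(s,P):
    K=s["mtx"];T=s["extrinsics"];p=(np.asarray(P)-T[:3,3])@T[:3,:3]
    return np.array([K[0,2]+K[0,0]*p[0]/-p[2],K[1,2]-K[1,1]*p[1]/-p[2]])
E
python3 - <<'E'
from h import *
d=pickle.load(open("d0.pkl","rb"));t=d["top"];s=d["side"]
ct=lambda p:(185+(p[0]+.5)/5-.5,155+(p[1]+.5)/5-.5)
cs=lambda p:(190+(p[0]+.5)/7-.5,175+(p[1]+.5)/7-.5)
loc=[(.1,.125),(.1,-.125),(-.1,-.125),(-.1,.125)]
T=[(150,46),(564,160),(474,498),(51,384)]
S=[(483,72),(552,405),(98,432),(96,88)]
w=lambda l,v:(v[0]+l[0]*np.cos(v[2])-l[1]*np.sin(v[2]),v[1]+l[0]*np.sin(v[2])+l[1]*np.cos(v[2]))
for name,cam,pts,c in(("top",t,T,ct),("side",s,S,cs)):
    W=[ray(cam,c(p),.03)[:2] for p in pts]
    r=least_squares(lambda v:np.ravel([np.subtract(w(l,v),q) for l,q in zip(loc,W)]),[.55,0,0])
    print(name,r.x,np.round(r.fun*1000,1)); v=r.x
    inv=lambda P:np.array([[np.cos(v[2]),np.sin(v[2])],[-np.sin(v[2]),np.cos(v[2])]])@(P[:2]-v[:2])
    if name=="top":
        for q,z in(((68,346),.054),((233,391),.054),((310,408),.054),((474,455),.054),((296,286),.085),((328,293),.085),((312,345),.085),((279,338),.085)):
            print(q,inv(ray(cam,c(q),z))*1000)
    else:
        for q,z in(((138,68),.054),((150,245),.054),((213,150),.085),((268,147),.085),((273,168),.085)): print(q,inv(ray(cam,c(q),z))*1000)
E
```

```text
top [ 0.54458562  0.02605178 -0.25926577] [-0.2  1.6  0.2 -1.2 -1.  -1.   1.1  0.7]
(68, 346) [-77.18228917 116.83484674]
(233, 391) [-76.91530557  21.68001924]
(310, 408) [-74.67182111 -21.97373813]
(474, 455) [ -75.61493055 -116.20457667]
(296, 286) [-12.90650363   1.82655912]
(328, 293) [-11.98712933 -15.87951914]
(312, 345) [-41.28355067 -15.03546447]
(279, 338) [-42.35427262   3.14163081]
side [ 0.54544929  0.03147515 -0.27410909] [ 1.   1.4 -0.7  1.6 -1.3 -0.1  1.1 -2.9]
(138, 68) [-78.70240744 110.22841581]
(150, 245) [-73.83080551 -28.93990969]
(213, 150) [-4.24886697e+01 -3.41350215e-02]
(268, 147) [-16.92536115  -0.09488605]
(273, 168) [-15.3607473  -15.96764239]
```

```bash
cat >> h.py <<'E'
V=np.array([.545,.0275,-.262])
def w(x,y,z=0):
    c,s=np.cos(V[2]),np.sin(V[2]);x,y=x/1000,y/1000
    return np.array([V[0]+c*x-s*y,V[1]+s*x+c*y,z/1000])
def inv(P):
    c,s=np.cos(V[2]),np.sin(V[2]);e=np.asarray(P[:2])-V[:2]
    return np.array([c*e[0]+s*e[1],-s*e[0]+c*e[1]])*1000
def st():
    from bench import manip
    from scipy.spatial.transform import Rotation as R
    o=manip.observe();m=R.from_quat(o["tool_rot"]).as_matrix()
    print("t",o["time"],"pos",np.round(o["position"]*1000,1),"case",np.round(inv(o["position"]),1),"F",np.round(o["force"],1),"open",round(o["opening"]*1000,1))
    print("approach",np.round(m[:,0],3),"jawyaw",np.degrees(np.arctan2(m[1,2],m[0,2])))
    return o
E
python3 - <<'E'
from h import *
st(); print("want jaw yaw",np.degrees(V[2])+90)
print(w(-108,70),w(-10,70),w(-29,-45),w(-29,6))
E
```

```text
t 0.15 pos [269.5 591.  221.7] case [-412.1  472.9] F [ 0.7 -0.1 -0.2] open 87.2
approach [-0.001 -0.001 -1.   ] jawyaw 65.49332136816325
want jaw yaw 74.98850576757243
[0.45881652 0.12308456 0.        ] [0.55347216 0.0977013  0.        ] [ 0.50533408 -0.00845295  0.        ] [0.51854373 0.04080661 0.        ]
```

Call:
apply_moves(
  increments=[
    [0, [15, -36, 0], [0, 0, 2]],
    [0, [15, -36, 0], [0, 0, 2]],
    [0, [15, -36, 0], [0, 0, 2]],
    [0, [15, -36, 0], [0, 0, 2]],
    [0, [15, -36, 0], [0, 0, 1.5]],
    [0, [15, -36, 0], [0, 0, 0]],
    [0, [15, -36, 0], [0, 0, 0]],
    [0, [15, -36, 0], [0, 0, 0]],
  ],
  grip_force=20,
)

```text
time: 0.95
position: [0.39, 0.3017, 0.2224]
tool_rot: [-0.43, 0.561, 0.43, 0.561]
force: [1.0, -0.1, -0.3]
opening: 0.0307
```

Call:
apply_moves(
  increments=[
    [0, [15, -36, 0], [0, 0, 0]],
    [0, [15, -36, 0], [0, 0, 0]],
    [0, [15, -36, 0], [0, 0, 0]],
    [0, [15, -36, 0], [0, 0, 0]],
    [0, [9, -36, 0], [0, 0, 0]],
    [0, [0, 0, 0], [0, 0, 0]],
    [0, [0, 0, 0], [0, 0, 0]],
    [0, [0, 0, 0], [0, 0, 0]],
  ],
)

```text
time: 1.75
position: [0.4583, 0.1246, 0.2224]
tool_rot: [-0.431, 0.561, 0.431, 0.561]
force: [0.7, -0.6, -0.5]
opening: 0.0003
```

```bash
python3 - <<'E'
from h import *
from bench import optics
import cv2
st(); s=optics.snapshot("wrist"); pickle.dump(s,open("w1.pkl","wb")); cv2.imwrite("pics/w1.png",cv2.resize(s["img"],None,fx=1.5,fy=1.5,interpolation=cv2.INTER_CUBIC))
E
```

```text
t 1.75 pos [458.3 124.6 222.4] case [-108.9   71.3] F [ 0.7 -0.6 -0.5] open 0.3
approach [-0.  0. -1.] jawyaw 75.08363500127075
```

View pics/w1.png

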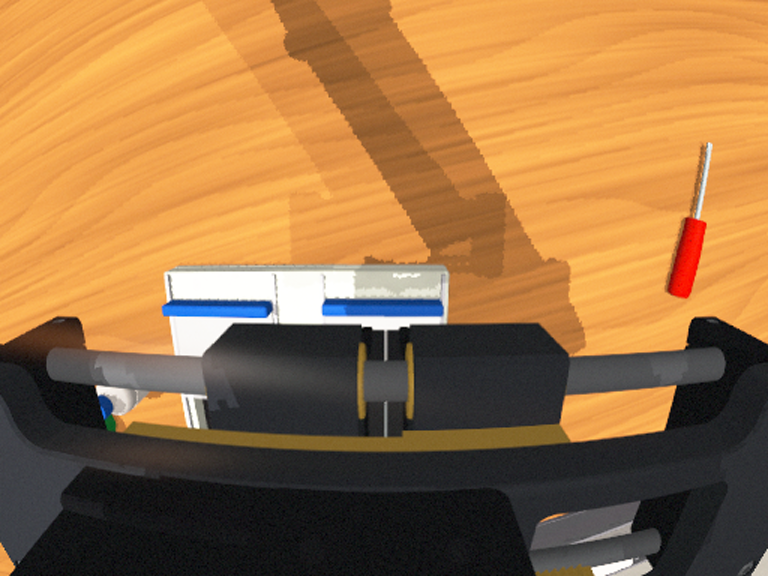

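The wrist view shows both blue bars level in the image, so the tool is square to the case. The left bar spans columns 322–443 around the finger line at 386. Lowering now.

Call:
apply_moves(
  increments=[
    [0, [0, 0, -40], [0, 0, 0]],
    [0, [0, 0, -40], [0, 0, 0]],
    [0, [0, 0, -40], [0, 0, 0]],
    [0, [0, 0, -30], [0, 0, 0]],
    [0, [0, 0, -15], [0, 0, 0]],
    [0, [0, 0, -15], [0, 0, 0]],
    [0, [0, 0, 0], [0, 0, 0]],
    [0, [0, 0, 0], [0, 0, 0]],
  ],
)

```text
time: 2.6
position: [0.4585, 0.1243, 0.0427]
tool_rot: [-0.431, 0.561, 0.431, 0.561]
force: [0.0, 0.5, 0.4]
opening: 0.0006
```

```bash
python3 - <<'E'
from h import *
from bench import optics
import cv2
st(); s=optics.snapshot("side"); cv2.imwrite("pics/s1.png",cv2.resize(s["img"][150:270,170:300],None,fx=5,fy=5,interpolation=cv2.INTER_CUBIC))
E
```

```text
t 2.6 pos [458.5 124.3  42.7] case [-108.7   71.1] F [0.  0.5 0.4] open 0.6
approach [-0. -0. -1.] jawyaw 75.0911288551164
```

View pics/s1.png

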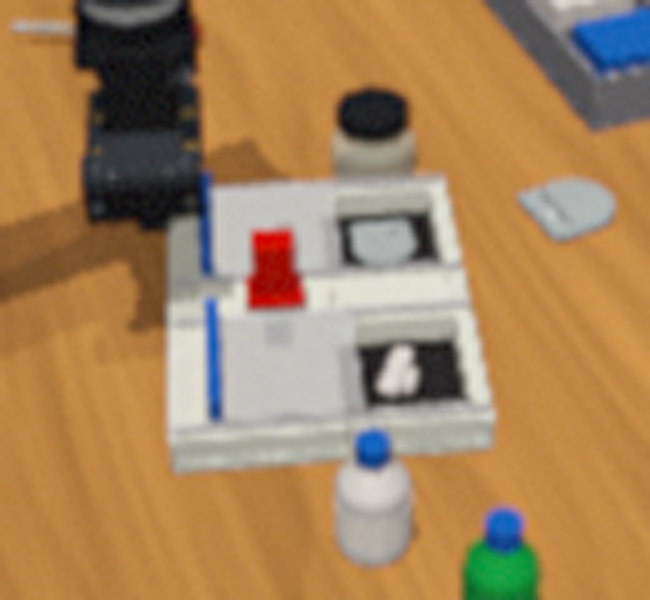

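The fingers are lowered behind the left bar at about (150,215), clear of it. Pushing along case +x.

Call:
apply_moves(
  increments=[
    [0, [4.8, -1.3, 0], [0, 0, 0]],
    [0, [4.8, -1.3, 0], [0, 0, 0]],
    [0, [4.8, -1.3, 0], [0, 0, 0]],
    [0, [4.8, -1.3, 0], [0, 0, 0]],
    [0, [4.8, -1.3, 0], [0, 0, 0]],
    [0, [4.8, -1.3, 0], [0, 0, 0]],
    [0, [4.8, -1.3, 0], [0, 0, 0]],
    [0, [4.8, -1.3, 0], [0, 0, 0]],
  ],
)

```text
time: 3.45
position: [0.4973, 0.113, 0.0425]
tool_rot: [-0.43, 0.561, 0.431, 0.561]
force: [-1.6, 2.0, 2.4]
opening: 0.0005
```

Call:
apply_moves(
  increments=[
    [0, [4.8, -1.3, 0], [0, 0, 0]],
    [0, [4.8, -1.3, 0], [0, 0, 0]],
    [0, [4.8, -1.3, 0], [0, 0, 0]],
    [0, [4.8, -1.3, 0], [0, 0, 0]],
    [0, [4.8, -1.3, 0], [0, 0, 0]],
    [0, [4.8, -1.3, 0], [0, 0, 0]],
    [0, [4.8, -1.3, 0], [0, 0, 0]],
    [0, [0, 0, 0], [0, 0, 0]],
  ],
)

```text
time: 4.25
position: [0.5319, 0.1034, 0.0426]
tool_rot: [-0.431, 0.561, 0.43, 0.561]
force: [0.8, -0.9, 0.5]
opening: 0.0007
```

```bash
python3 - <<'E'
from h import *
from bench import optics
import cv2
st(); s=optics.snapshot("side"); cv2.imwrite("pics/s2.png",cv2.resize(s["img"][150:270,170:300],None,fx=5,fy=5,interpolation=cv2.INTER_CUBIC))
E
```

```text
t 4.25 pos [531.9 103.4  42.6] case [-32.3  69.9] F [ 0.8 -0.9  0.5] open 0.7
approach [ 0.002 -0.001 -1.   ] jawyaw 74.96044283392959
```

View pics/s2.png

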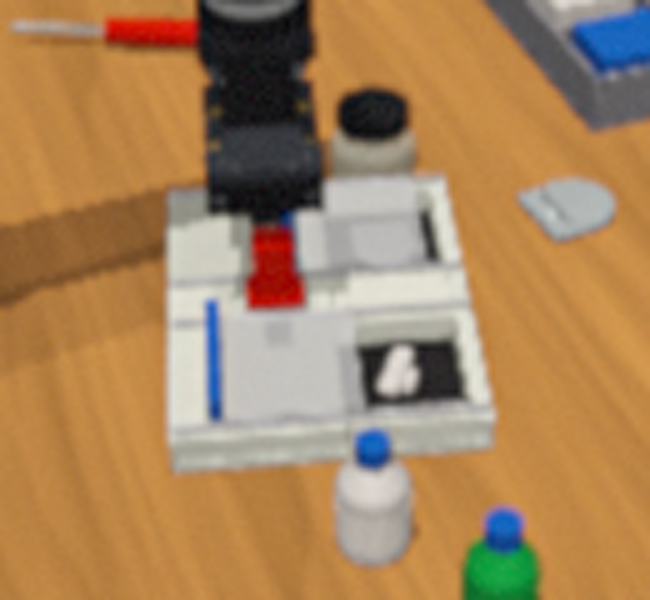

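The cover is moving and the stop hasn't shifted. The remaining travel is about 22 mm.

Call:
apply_moves(
  increments=[
    [0, [4, -1, 0], [0, 0, 0]],
    [0, [4, -1, 0], [0, 0, 0]],
    [0, [4, -1, 0], [0, 0, 0]],
    [0, [4, -1, 0], [0, 0, 0]],
    [0, [2, -0.5, 0], [0, 0, 0]],
    [0, [1, -0.3, 0], [0, 0, 0]],
    [0, [1, -0.3, 0], [0, 0, 0]],
  ],
)

```text
time: 5.0
position: [0.5506, 0.0986, 0.0424]
tool_rot: [-0.43, 0.561, 0.43, 0.561]
force: [-2.5, 0.3, -0.2]
opening: 0.0005
```

Call:
apply_moves(
  increments=[
    [0, [1, -0.3, 0], [0, 0, 0]],
    [0, [1, -0.3, 0], [0, 0, 0]],
  ],
)

```text
time: 5.2
position: [0.5522, 0.0982, 0.0424]
tool_rot: [-0.43, 0.561, 0.431, 0.561]
force: [-4.9, -0.7, 2.1]
opening: 0.0002
```

Call:
apply_moves(
  increments=[
    [0, [1, -0.3, 0], [0, 0, 0]],
    [0, [1, -0.3, 0], [0, 0, 0]],
  ],
)

```text
time: 5.4
position: [0.5522, 0.0982, 0.0423]
tool_rot: [-0.429, 0.562, 0.432, 0.56]
force: [-10.0, 0.7, 5.3]
opening: 0.0002
```

Call:
apply_moves(
  increments=[
    [0, [1, -0.3, 0], [0, 0, 0]],
    [0, [1, -0.3, 0], [0, 0, 0]],
    [0, [0, 0, 0], [0, 0, 0]],
  ],
)

```text
time: 5.7
position: [0.5523, 0.0982, 0.0423]
tool_rot: [-0.428, 0.563, 0.433, 0.558]
force: [-14.4, 1.1, 9.4]
opening: 0.0003
```

```bash
python3 - <<'E'
from h import *
st()
E
```

```text
t 5.7 pos [552.3  98.2  42.3] case [-11.3  70.2] F [-14.4   1.1   9.4] open 0.3
approach [-0.009  0.001 -1.   ] jawyaw 75.04492665873147
```

The cover is against its end stop: force is up to 14 N and the tool no longer moves. Backing off and rising.

Call:
apply_moves(
  increments=[
    [0, [-5, 1.3, 0], [0, 0, 0]],
    [0, [-10, 2.6, 0], [0, 0, 0]],
    [0, [-15, 4, 0], [0, 0, 0]],
    [0, [-15, 4, 0], [0, 0, 0]],
    [0, [0, 0, 30], [0, 0, 0]],
    [0, [0, 0, 40], [0, 0, 0]],
    [0, [0, 0, 40], [0, 0, 0]],
    [0, [0, 0, 0], [0, 0, 0]],
  ],
)

```text
time: 6.5
position: [0.5162, 0.1102, 0.159]
tool_rot: [-0.432, 0.556, 0.429, 0.566]
force: [0.9, 0.2, 0.1]
opening: 0.0005
```

```bash
python3 - <<'E'
from h import *
from bench import optics
import cv2
st(); s=optics.snapshot("side"); cv2.imwrite("pics/s3.png",cv2.resize(s["img"][150:270,170:300],None,fx=5,fy=5,interpolation=cv2.INTER_CUBIC))
pickle.dump(s,open("s3.pkl","wb"))
s=optics.snapshot("top"); cv2.imwrite("pics/t3.png",cv2.resize(s["img"][155:265,185:305],None,fx=5,fy=5,interpolation=cv2.INTER_CUBIC))
E
```

```text
t 6.5 pos [516.2 110.2 159. ] case [-49.3  72.4] F [0.9 0.2 0.1] open 0.5
approach [ 0.013  0.005 -1.   ] jawyaw 74.99230764572164
```

View pics/s3.png

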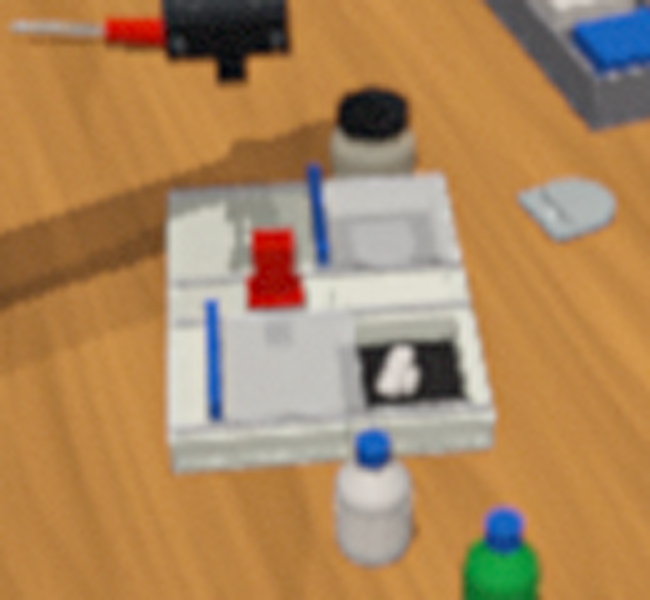

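View pics/t3.png

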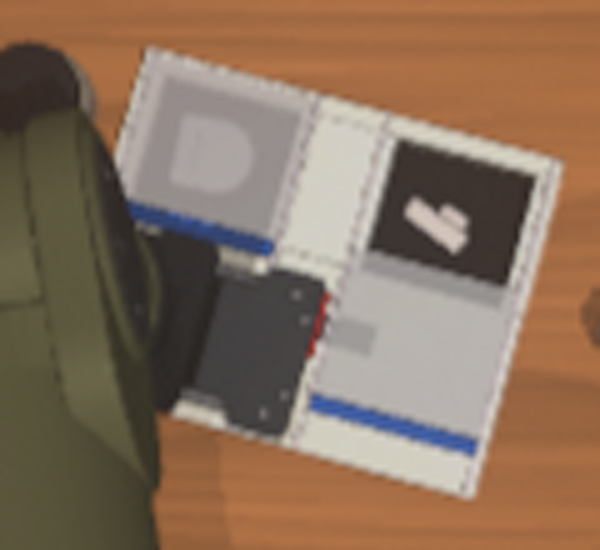

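```bash
python3 - <<'E'
from h import *
ct=lambda p:(185+(p[0]+.5)/5-.5,155+(p[1]+.5)/5-.5)
t=pickle.load(open("d0.pkl","rb"))["top"]
for q in((130,215),(272,254)): print(inv(ray(t,ct(q),.054)))
o=st(); print((w(-31,-50)-o["position"])*1000, w(-31,-50))
from scipy.spatial.transform import Rotation as R
m=R.from_quat(o["tool_rot"]).as_matrix()
a=np.radians(75);z=np.array([np.cos(a),np.sin(a),0]);x=np.array([0,0,-1.]);W=np.stack([x,np.cross(z,x),z],1)
print(np.degrees(R.from_matrix(W@m.T).as_rotvec()))
E
```

```text
[  1.80457748 102.35702495]
[ 1.94241593 19.84459509]
t 6.6 pos [512.8 109.5 154. ] case [-52.3  70.9] F [ 0.2  0.3 -1.1] open 0.4
approach [ 0.004  0.002 -1.   ] jawyaw 75.00410896912163
[ -10.72014808 -122.25775681 -153.99650732] [ 0.50210727 -0.0127643   0.        ]
[-0.10222825  0.24035743 -0.00382003]
```

Call:
apply_moves(
  increments=[
    [0, [-2, -25, 0], [0, 0, 0]],
    [0, [-2, -25, 0], [0, 0, 0]],
    [0, [-2, -25, 0], [0, 0, 0]],
    [0, [-2, -25, 0], [0, 0, 0]],
    [0, [-2.7, -22, 0], [0, 0, 0]],
    [0, [0, 0, 0], [0, 0, 0]],
    [0, [0, 0, 0], [0, 0, 0]],
  ],
)

```text
time: 7.3
position: [0.5004, -0.0128, 0.1515]
tool_rot: [-0.43, 0.561, 0.431, 0.561]
force: [0.2, -0.3, -0.3]
opening: 0.0006
```

```bash
python3 - <<'E'
from h import *
from bench import optics
import cv2
st(); s=optics.snapshot("side"); cv2.imwrite("pics/s4.png",cv2.resize(s["img"][150:270,170:300],None,fx=5,fy=5,interpolation=cv2.INTER_CUBIC))
E
```

```text
t 7.3 pos [500.4 -12.8 151.5] case [-32.6 -50.4] F [ 0.2 -0.3 -0.3] open 0.6
approach [-0.001  0.    -1.   ] jawyaw 74.94417791149667
```

View pics/s4.png

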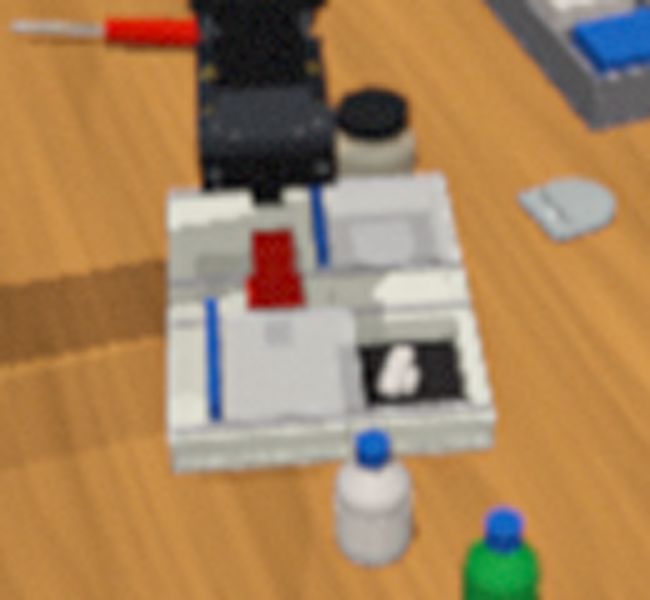

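The fingers are above the right cover, beside the post and square to it. Lowering to about 60 mm, which clears the sheet.

Call:
apply_moves(
  increments=[
    [0, [0.5, 0, -25], [0, 0, 0]],
    [0, [0.5, 0, -25], [0, 0, 0]],
    [0, [0.5, 0, -20], [0, 0, 0]],
    [0, [0, 0, -12], [0, 0, 0]],
    [0, [0, 0, -10], [0, 0, 0]],
    [0, [0, 0, 0], [0, 0, 0]],
  ],
)

```text
time: 7.95
position: [0.5017, -0.0125, 0.0594]
tool_rot: [-0.43, 0.561, 0.431, 0.56]
force: [-0.9, 0.1, -0.3]
opening: 0.0005
```

```bash
python3 - <<'E'
from h import *
from bench import optics
import cv2
st(); s=optics.snapshot("side"); cv2.imwrite("pics/s5.png",cv2.resize(s["img"][150:270,170:300],None,fx=5,fy=5,interpolation=cv2.INTER_CUBIC))
E
```

```text
t 7.95 pos [501.7 -12.5  59.4] case [-31.4 -49.8] F [-0.9  0.1 -0.3] open 0.5
approach [-0.002 -0.    -1.   ] jawyaw 75.04218283363791
```

View pics/s5.png

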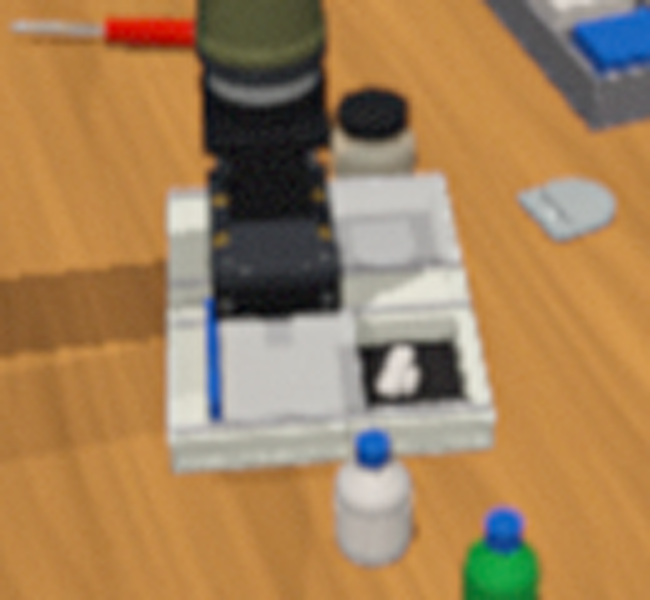

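Call:
apply_moves(
  increments=[
    [0, [1, 3.9, 0], [0, 0, 0]],
    [0, [1, 3.9, 0], [0, 0, 0]],
    [0, [1, 3.9, 0], [0, 0, 0]],
    [0, [1, 3.9, 0], [0, 0, 0]],
    [0, [1, 3.9, 0], [0, 0, 0]],
    [0, [1, 3.9, 0], [0, 0, 0]],
    [0, [1, 3.9, 0], [0, 0, 0]],
    [0, [1, 3.9, 0], [0, 0, 0]],
  ],
)

```text
time: 8.8
position: [0.5104, 0.0176, 0.0606]
tool_rot: [-0.43, 0.561, 0.43, 0.561]
force: [-0.2, -1.3, 1.3]
opening: 0.0004
```

Call:
apply_moves(
  increments=[
    [0, [1, 3.9, 0], [0, 0, 0]],
    [0, [1, 3.9, 0], [0, 0, 0]],
    [0, [0.8, 2.9, 0], [0, 0, 0]],
    [0, [0.8, 2.9, 0], [0, 0, 0]],
  ],
)

```text
time: 9.2
position: [0.5142, 0.0318, 0.0606]
tool_rot: [-0.43, 0.561, 0.43, 0.561]
force: [-1.0, -3.1, -0.0]
opening: 0.0007
```

```bash
python3 - <<'E'
from h import *
st()
E
```

```text
t 9.2 pos [514.2  31.8  60.6] case [-30.9  -3.8] F [-1.  -3.1 -0. ] open 0.7
approach [ 0. -0. -1.] jawyaw 74.98452774600503
```

Call:
apply_moves(
  increments=[
    [0, [0.5, 1.9, 0], [0, 0, 0]],
    [0, [0.5, 1.9, 0], [0, 0, 0]],
    [0, [0.5, 1.9, 0], [0, 0, 0]],
    [0, [0.3, 1, 0], [0, 0, 0]],
  ],
)

```text
time: 9.6
position: [0.516, 0.0386, 0.0606]
tool_rot: [-0.43, 0.561, 0.43, 0.561]
force: [0.7, -1.7, 0.6]
opening: 0.0008
```

Call:
apply_moves(
  increments=[
    [0, [0.3, 1, 0], [0, 0, 0]],
    [0, [0.3, 1, 0], [0, 0, 0]],
  ],
)

```text
time: 9.8
position: [0.5165, 0.0404, 0.0606]
tool_rot: [-0.43, 0.561, 0.43, 0.561]
force: [0.6, -3.2, 1.1]
opening: 0.0004
```

Call:
apply_moves(
  increments=[
    [0, [0.3, 1, 0], [0, 0, 0]],
    [0, [0.3, 1, 0], [0, 0, 0]],
  ],
)

```text
time: 10.0
position: [0.5171, 0.0425, 0.0606]
tool_rot: [-0.43, 0.561, 0.43, 0.561]
force: [-0.1, -2.5, -0.2]
opening: 0.0004
```

Call:
apply_moves(
  increments=[
    [0, [0.3, 1, 0], [0, 0, 0]],
    [0, [0.3, 1, 0], [0, 0, 0]],
    [0, [0.3, 1, 0], [0, 0, 0]],
  ],
)

```text
time: 10.3
position: [0.5178, 0.0451, 0.0606]
tool_rot: [-0.43, 0.561, 0.43, 0.561]
force: [-1.1, -4.9, 1.2]
opening: 0.0003
```

Call:
apply_moves(
  increments=[
    [0, [0.3, 1, 0], [0, 0, 0]],
    [0, [0.3, 1, 0], [0, 0, 0]],
    [0, [0.3, 1, 0], [0, 0, 0]],
  ],
)

```text
time: 10.6
position: [0.5179, 0.0454, 0.0605]
tool_rot: [-0.43, 0.563, 0.43, 0.56]
force: [-3.6, -10.0, 5.3]
opening: 0.0003
```

```bash
python3 - <<'E'
from h import *
st()
E
```

```text
t 10.6 pos [517.9  45.4  60.5] case [-30.8  10.2] F [ -3.6 -10.    5.3] open 0.3
approach [-0.002 -0.004 -1.   ] jawyaw 74.90611619852575
```

Call:
apply_moves(
  increments=[
    [0, [0.3, 1, 0], [0, 0, 0]],
    [0, [0.3, 1, 0], [0, 0, 0]],
    [0, [0, 0, 0], [0, 0, 0]],
  ],
)

```text
time: 10.9
position: [0.5179, 0.0454, 0.0605]
tool_rot: [-0.43, 0.564, 0.429, 0.559]
force: [-4.8, -12.3, 6.4]
opening: 0.0005
```

Call:
apply_moves(
  increments=[
    [0, [-1.5, -5, 0], [0, 0, 0]],
    [0, [-4, -15, 0], [0, 0, 0]],
    [0, [-4, -15, 0], [0, 0, 0]],
    [0, [0, 0, 20], [0, 0, 0]],
    [0, [0, 0, 40], [0, 0, 0]],
    [0, [0, 0, 45], [0, 0, 0]],
    [0, [0, 0, 45], [0, 0, 0]],
    [0, [0, 0, 0], [0, 0, 0]],
  ],
)

```text
time: 11.7
position: [0.5137, 0.015, 0.2172]
tool_rot: [-0.432, 0.557, 0.429, 0.565]
force: [0.6, -0.0, 0.3]
opening: 0.001
```

Call:
apply_moves(
  increments=[
    [0, [-5, 40, 10], [0, 0, 0]],
    [0, [-5, 40, 0], [0, 0, 0]],
    [0, [-5, 40, 0], [0, 0, 0]],
    [0, [-5, 40, 0], [0, 0, 0]],
    [0, [-5, 40, 0], [0, 0, 0]],
    [0, [-5, 40, 0], [0, 0, 0]],
    [0, [-5, 40, 0], [0, 0, 0]],
    [0, [0, 0, 0], [0, 0, 0]],
  ],
)

```text
time: 12.5
position: [0.4719, 0.3019, 0.2193]
tool_rot: [-0.432, 0.559, 0.434, 0.559]
force: [-0.5, 1.2, -0.7]
opening: 0.0003
```

```bash
python3 - <<'E'
from h import *
from bench import optics
import cv2
st(); s=optics.snapshot("side"); cv2.imwrite("pics/s6.png",cv2.resize(s["img"][150:270,170:300],None,fx=5,fy=5,interpolation=cv2.INTER_CUBIC))
s=optics.snapshot("top"); cv2.imwrite("pics/t6.png",cv2.resize(s["img"][155:265,185:305],None,fx=5,fy=5,interpolation=cv2.INTER_CUBIC)); cv2.imwrite("pics/t6f.png",s["img"])
E
```

```text
t 12.5 pos [471.9 301.9 219.3] case [-141.6  246.1] F [-0.5  1.2 -0.7] open 0.3
approach [-0.002  0.003 -1.   ] jawyaw 75.53687807282519
```

View pics/s6.png

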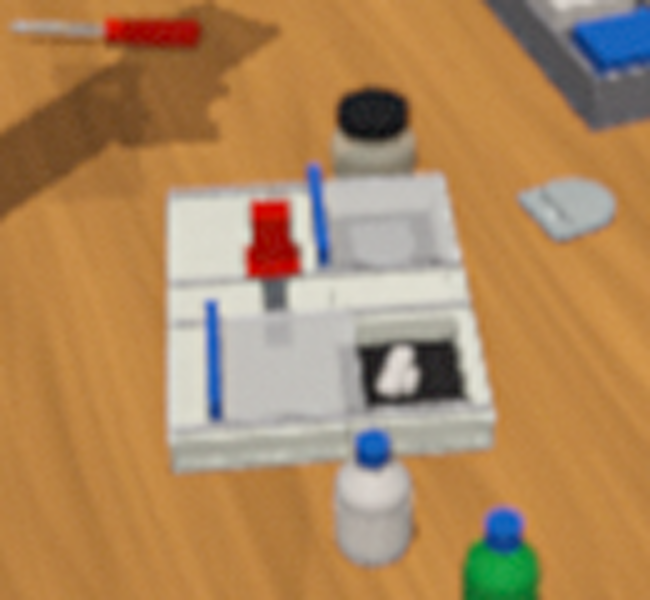

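View pics/t6.png

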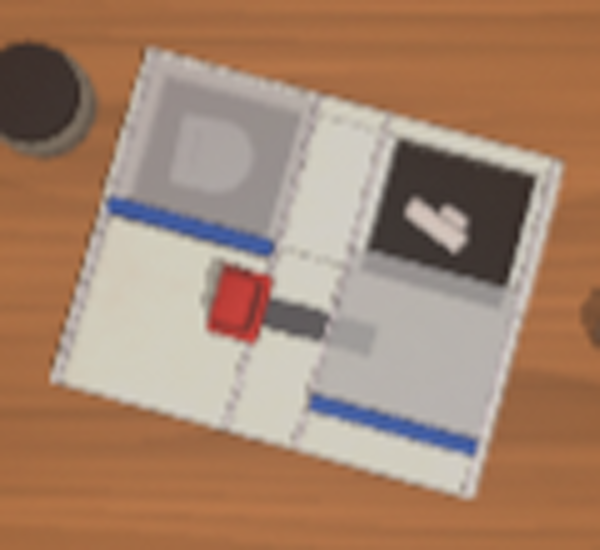

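View pics/t6f.png

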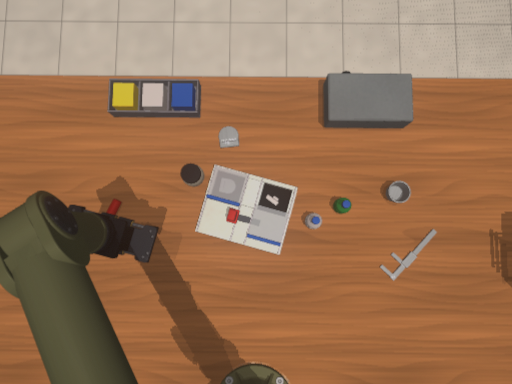

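```bash
python3 - <<'E'
from h import *
ct=lambda p:(185+(p[0]+.5)/5-.5,155+(p[1]+.5)/5-.5)
t=pickle.load(open("d0.pkl","rb"))["top"]
for q in((224,266),(263,276),(207,330),(246,340)): print(inv(ray(t,ct(q),.085)))
for q in((108,209),(272,252)): print(inv(ray(t,ct(q),.054)))
for q in((310,408),(474,455)): print(inv(ray(t,ct(q),.054)))
E
```

```text
[-12.90141651  40.80235713]
[-12.48621267  18.96736585]
[-48.60188524  40.14202156]
[-48.16812778  18.38273681]
[  1.76037249 115.16636384]
[ 3.01881809 20.14917469]
[-74.6365965 -23.6839535]
[ -75.322054   -117.91701848]
```

```bash
python3 - <<'E'
from bench import hand_in
print(hand_in())
E
```

```text
the job is handed in; nothing more can be done
None
```

I pushed the left cover, the one over the pacemaker, shut. Then I pushed the red stop across behind it, using closed fingertips only, and handed the job in at about 12.6 s with the arm raised and clear of everything.

- **Cover:** it reached its end stop: the tool stopped moving while the push force rose to about 14 N. In the last picture the bar's near face measured about 2 mm past case x = 0, within the measurement error.
- **Stop:** it also reached its end stop, at about 12 N. The picture puts the post at case y ≈ 30 mm rather than the nominal 32. That fits the 1–2 mm low reading I got at the start, so I relied on the end-stop contact.
- **Everything else:** in the final pictures the right cover is still at its starting place, both parts still lie as before in their bays, and the jar, spray bottle and cup look untouched. The arm hides part of the screwdriver in the top view, but the side view shows it in place.

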